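# Start the herb mill

### The arm

A 7-joint arm with a two-finger parallel gripper is mounted at the origin on the work surface. World frame = base frame: x ahead of the robot, y to its left, z up, the work surface at z = 0. Lengths are in mm, angles in rad, forces in N, time in s.
With the tool pointing down it reaches from about 425 to 800 mm from the base axis. Payload 8.3 kg.
Tool frame: the origin (TCP) lies between the finger pads; the fingertips stand 11 mm ahead of it and the grasp point (between the pads) lies 8 mm behind it; z points along the fingers, y is the direction in which the jaws open and shut (so a half turn about z gives the same grasp; the last joint's range is limited). The gripper opens to 85 mm and grips with 20 to 120 N. Pads are 22 mm wide; open, the fingers measure 114 mm over their backs; the gripper's body (76 mm by 85 mm) begins 54 mm behind the grasp point. The pads swing forward as they close: fully open they stand 13 mm farther back than shut.
Start: joints at [-1.372, 0.383, 0.016, 1.37, -0.006, 1.388, -0.046], TCP at [161.711, 603.7, 242.279] pointing down, gripper open.
Joint ranges: [-2.95, 2.95], [-0.25, 2.06], [-1.52, 1.56], [0.18, 2.33], [-1.44, 4.58], [0.02, 2.06], [-3.01, 3.01]. Speed limits (rad/s): [2.39, 2.39, 3.01, 3.01, 3.14, 3.14, 3.14].

### API

Orientations are given as a unit quaternion [w, x, y, z].
In Python, from cell import robot, eoat, cams, job gives the robot as it stands. Calls block until the motion is done:
- robot.move_pose(position, orientation): joint-space move of the TCP to a pose.
- robot.servo_line(position, rotation=None, feed=150, max_force=None): straight line of the TCP; rotation=None keeps the orientation; feed is the mean speed in mm/s. With max_force (N) it stops when the force on the tool has changed by that much, and returns True; else False.
- robot.move_j(angles): joint-space move.
- eoat.gripper_to(opening): finger opening in mm; the grip force is fixed at half the most; returns when the fingers have stopped.
- robot.wait(seconds).
- robot.solve_ik(position, orientation): joint angles nearest the present ones, or None.
- robot.sense(): the state.
- cams.get_image(name): name is "side" or "top"; returns a dict with "frame" (400x640x3 uint8, red, green, blue), "fov_y" (degrees; the focal length in pixels is half the picture's height over the tangent of half this angle, whatever the lens; pixels are square), "cx", "cy" (the principal point, pixels), "xyz" and "rotation" of the camera in the world. Camera axes: x right, y up, looking along -z (the intrinsics and any distortion apply to the point x, -y, -z); pixel columns grow to the right and rows downward; lengths in mm; the calibration is good to about 2 mm. A picture is of the moment at which its call begins. There is no depth.
A pose or a line that the arm cannot do raises robot.Unreachable and nothing moves.
- job.job_done(): hands the job in, once; it reports no verdict.
The state is a dict: "clock": time; "qpos": joint angles; "dq": joint speeds; "joint_efforts": joint torques, N m; "tcp_pos": TCP position; "ee_rot": TCP orientation; "force": force on the tool from outside, world axes, zero at the start; "moment": the same for the moment, N m; "finger_gap": finger opening in mm.
Only numpy, scipy, OpenCV 4.12 (cv2) and the standard library are available. Lean on these libraries where they do the work, as an engineer would, in place of code of your own. Each camera call takes 0.05 s, during which the arm holds its last target.

### The job

Start the herb mill using only your closed fingertips, grasping and lifting nothing: first push the mill's lid fully shut by its front tab, then press down the raised half of the rocker on the control box so that it tips fully over, and last press the large square key fully in and let it come back up. Leave the two small round keys alone, do not raise the lid, and do not shove the control box or the things standing about.

Things in the scene. Friction and masses are not known exactly. Their poses are not given: they have to be found in the camera images.
- mill: herb mill, fixed to the table: grey round foot and steel drum, 196 mm across at the foot, 160 mm at the drum, whose rim is 170 mm above the table. Origin under its centre on the table. Its x axis points from the front (lid tab and catch) to the lid's hinge, z up. It may stand left or right of the control box.
- lid (a joint): steel lid on the mill, hinged at the back of the drum on a line along the mill's y axis, 92 mm behind the mill's centre and 170 mm above the table; angle in rad, 0 = fully shut, grows as the lid rises; starts ajar at 0.22 to 0.40. The stiff hinge stays where it is left; pushing the tab down takes about 3 N. A black knob, 32 mm across and rising to 44 mm above the lid's underside, sits at the lid's middle and is not needed.
- lid_tab (a point): point on top of the lid's front tab (36 mm wide, 10 mm thick, reaching out 29 mm past the round lid), 14 mm inside its outer edge; moves with the lid, 190 mm in front of the hinge line. With the lid shut it lies 98 mm in front of the mill's centre and 180 mm above the table.
- console: control box, a loose white box of about 2.2 kg on rubber feet, 140 mm (its x) by 250 mm (its y), flat top 75 mm above the table. Origin under its centre on the table; x points from its near side to its far side (away from the robot), y to the left, z up. On its top: the rocker centred at y = +75 mm, the two small round keys at y = 0, the square key at y = -75 mm.
- rocker (a joint): long black rocker, a paddle 60 mm along the box's x, 32 mm wide and 10 mm thick, pivoting at its middle 85 mm above the table; angle in rad, 0 = off (far half raised), 0.5 = fully tipped on (far half down, near half raised). Stays where it is left; pressing on rocker_raised takes about 4 N.
- rocker_raised (a point): point on the upper face of the rocker's far half, 20 mm from the pivot and in the middle of its width; moves with the rocker: about 95 mm above the table when off, 85 mm when fully tipped.
- start (a joint): large square black key, pressed depth in m: 0 = up, 0.007 = fully in; springs back; fully in takes about 5 N.
- start_top (a point): centre of the top of the large square key, 36 by 36 mm, 91 mm above the table when up; moves with the key.
- key_far (a joint): small round key, 18 mm across, top 87 mm above the table, 32 mm to the far side of the box's centre; pressed depth in m, 0 = up, 0.005 = fully in. Not to be pressed.
- key_near (a joint): small round key, the same, 32 mm to the near side of the box's centre. Not to be pressed.
- mortar: loose white ceramic mortar, 92 mm across, 62 mm tall, its pestle leaning out to about 95 mm; bystander, between the two machines; origin under its centre
- jar_small: loose glass jar with wooden lid, 56 mm across, 85 mm tall; bystander; origin under its centre
- jar_tall: loose glass jar with wooden lid, 80 mm across, 140 mm tall; bystander; origin under its centre
- tin: loose brass tin, 70 mm across, 90 mm tall; bystander; origin under its centre
- bowl: loose white bowl, 90 mm across, 40 mm tall, behind the mill; bystander; origin under its centre
- weight: loose brass weight, 40 mm across, 50 mm tall, behind the control box; bystander; origin under its centre

How it is judged (in metres and radians):
On the way, in this order (a step that is already met when the one before it is completed fails the run):
1. the lid is pushed shut (value of joint lid below 0.035 rad), for 0.1 s.
2. the rocker is tipped on (value of joint rocker above 0.42 rad), for 0.1 s.
3. the square key is pressed in (value of joint start above 0.005 m), for 0.05 s.
At the end, for the whole second after the job is handed in: Lid shut (under 0.035 rad), rocker tipped on (over 0.42 of 0.5 rad), square key back up (under 1.5 mm in) after having been pressed at least 5 of its 7 mm, small keys up, control box at rest and within 30 mm of its start, every bystander within 30 mm of its start (value of joint lid below 0.035 rad and value of joint rocker above 0.42 rad and value of joint each of start, key_far, key_near below 0.0015 m and linear speed of console below 0.02 m/s and distance of each of console, mortar, jar_small, jar_tall, tin, bowl, weight from where it was at the start of the episode below 0.03 m); the robot touches nothing.
It fails at once if out of order: the rocker is tipped on while the lid is open, or the square key pressed before the lid is shut and the rocker on ((value of joint rocker above 0.3 rad and value of joint lid above 0.06 rad) or (value of joint start above 0.004 m and (value of joint rocker below 0.35 rad or value of joint lid above 0.06 rad))).
It fails at once if a small round key is pressed more than 3 mm (value of joint any of key_far, key_near above 0.003 m).
It fails at once if the lid is raised beyond 0.5 rad (value of joint lid above 0.5 rad).
It fails at once if the control box is shoved or lifted more than 30 mm, or lifted or tipped so that its underside rises 12 mm at the middle (distance of console from where it was at the start of the episode above 0.03 m or height (world z) of console above 0.012 m).
It fails at once if a bystander is shoved, lifted or carried more than 30 mm (distance of any of mortar, jar_small, jar_tall, tin, bowl, weight from where it was at the start of the episode above 0.03 m).
It also fails if it takes over 54 s, if anything falls off the work surface, if the arm or the gripper's body presses on something with over 40 N, if the wrist force passes 120 N, or if a joint passes its speed limit or range.

## Working session

There is one attempt and no reset: what is moved stays moved. The work goes in short steps, each a Python script; the robot and the scene stay as the last script left them, time stands still between calls to the robot, and variables do not carry over. Pictures are saved under pics/ and viewed, and the job is handed in when it is done.

```bash
ls; mkdir -p pics
python3 - <<'E'
from cell import robot,eoat,cams,job
import cv2
for n in("side","top"):
    d=cams.get_image(n); cv2.imwrite(f"pics/{n}0.png",d["frame"][:,:,::-1])
    print({k:v for k,v in d.items() if k!="frame"})
print(robot.sense())
E
```

```text
pics
{'fov_y': 44.493279354370614, 'cx': 313.8645397576177, 'cy': 195.87597511828082, 'xyz': array([ -33.91648977, -886.85191228,  998.43050352]), 'rotation': array([ 0.85777786,  0.41807784, -0.12131521, -0.27333253])}
{'fov_y': 45.842148397710694, 'cx': 321.95221638175315, 'cy': 197.67883731474768, 'xyz': array([ 317.28575819,   21.63157981, 1385.5287261 ]), 'rotation': array([ 0.71393519,  0.06338869, -0.07179003, -0.69363147])}
{'clock': 0.1, 'qpos': array([-1.37192933,  0.38418382,  0.01634152,  1.37109842, -0.00630183,
        1.38820176, -0.04652273]), 'dq': array([ 0.00191306, -0.00169167, -0.00072676, -0.00150097,  0.00216837,
       -0.00110163,  0.00180246]), 'joint_efforts': array([ 2.76749008e-03, -6.29130077e+01,  8.47226568e-01, -3.72754097e+01,
        1.66686875e-02,  1.04498505e-02,  4.14833164e-05]), 'tcp_pos': array([161.56886458, 603.28153594, 241.33769488]), 'ee_rot': array([-1.12594413e-04,  1.30474823e-01,  9.91451195e-01, -9.14488797e-04]), 'force': array([-0.22363206,  0.18118172,  0.02551523]), 'moment': array([0.01975826, 0.01773168, 0.03204233]), 'finger_gap': 85.2848909223136}
```

View pics/side0.png

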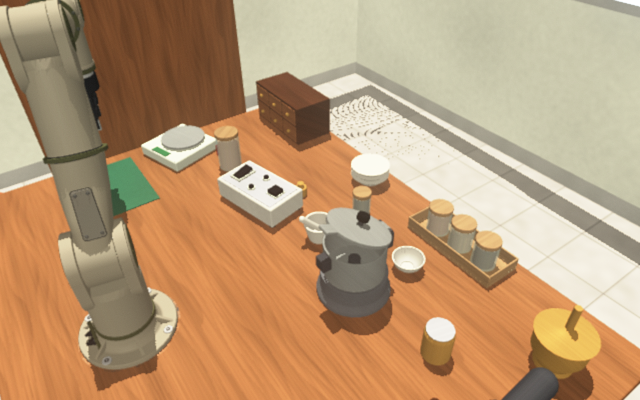

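View pics/top0.png

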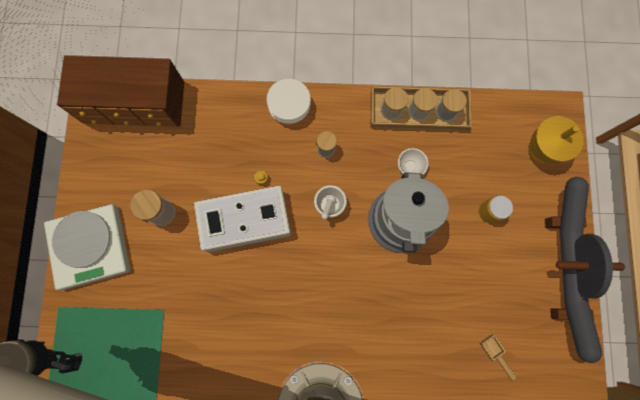

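The top view shows the console around (242,218), with the rocker at (215,221), the square key at (268,212) and the small keys at (239,205) and (243,228). The mill is at about (405,215) with its tab near (418,238). I'll zoom in on both.

```bash
cat > h.py <<'E'
import numpy as np,cv2
from scipy.spatial.transform import Rotation as R
def cam(d):
    q=np.array(d["rotation"]); f=d["frame"].shape[0]/2/np.tan(np.radians(d["fov_y"])/2)
    return R.from_quat(q[[1,2,3,0]]),np.array(d["xyz"]),f,d["cx"],d["cy"]
def ray(d,u,v):
    r,p,f,cx,cy=cam(d); return p,r.apply([(u-cx)/f,-(v-cy)/f,-1])
def onz(d,u,v,z):
    p,w=ray(d,u,v); return p+w*(z-p[2])/w[2]
def proj(d,X):
    r,p,f,cx,cy=cam(d); c=r.inv().apply(np.array(X)-p); return np.array([cx+f*c[...,0]/-c[...,2],cy+f*c[...,1]/c[...,2]]).T
def tri(d1,a,d2,b):
    p,u=ray(d1,*a);q,v=ray(d2,*b);u=u/np.linalg.norm(u);v=v/np.linalg.norm(v)
    s=np.linalg.lstsq(np.c_[u,-v],q-p,rcond=None)[0]; A=p+s[0]*u;B=q+s[1]*v
    return (A+B)/2,np.linalg.norm(A-B)
E
python3 - <<'E'
from cell import cams
from h import *
import pickle
D={n:cams.get_image(n) for n in("side","top")}; pickle.dump(D,open("d0.pkl","wb"))
def crop(n,x,y,w,h,s,o): cv2.imwrite(o,cv2.resize(D[n]["frame"][y:y+h,x:x+w,::-1],None,fx=s,fy=s,interpolation=cv2.INTER_CUBIC))
crop("top",185,150,130,110,6,"pics/tc.png");crop("top",355,140,120,120,5,"pics/tm.png")
crop("side",210,150,110,80,7,"pics/sc.png");crop("side",290,180,130,140,4,"pics/sm.png")
g=D["top"]["frame"]; hsv=cv2.cvtColor(g,cv2.COLOR_RGB2HSV)
m=((hsv[...,2]<60)).astype(np.uint8); m[:180]=0;m[260:]=0;m[:,:190]=0;m[:,300:]=0
n,l,s,c=cv2.connectedComponentsWithStats(m)
for i in range(1,n):
    if s[i,4]>4: print("dark",s[i],c[i].round(1),onz(D["top"],*c[i],88).round(1))
w=((hsv[...,1]<50)&(hsv[...,2]>130)).astype(np.uint8); w[:180]=0;w[260:]=0;w[:,:185]=0;w[:,298:]=0
cs,_=cv2.findContours(w,cv2.RETR_EXTERNAL,cv2.CHAIN_APPROX_NONE)
k=max(cs,key=cv2.contourArea); b=cv2.boxPoints(cv2.minAreaRect(k)); print(b); print([onz(D["top"],*p,75).round() for p in b])
E
```

```text
dark [237 204   5   4  16] [239.  205.5] [539.9 239.4  88. ]
dark [261 205  13  13 130] [267.3 211.3] [526.  160.1  88. ]
dark [207 211  14  22 214] [213.7 221.8] [492.3 306.1  88. ]
dark [241 226   4   4  14] [242.5 227.7] [478.2 226.   88. ]
[[191.51459 202.15848]
 [280.50354 184.93481]
 [289.77133 232.81845]
 [200.78238 250.04211]]
[array([548., 375.,  75.]), array([605., 128.,  75.]), array([469.,  96.,  75.]), array([415., 339.,  75.])]
```

View pics/tc.png

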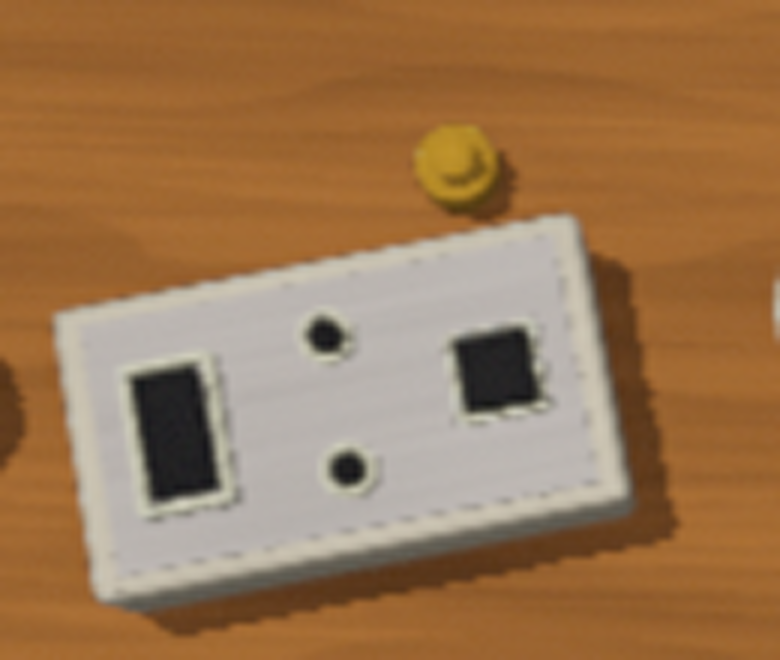

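View pics/tm.png

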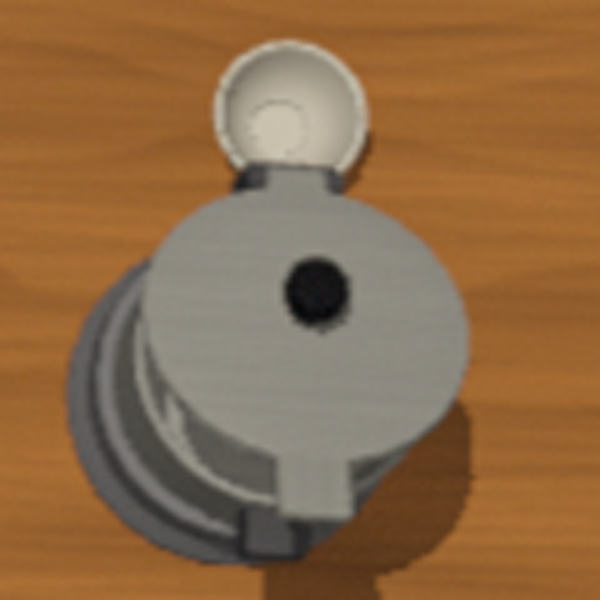

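View pics/sm.png

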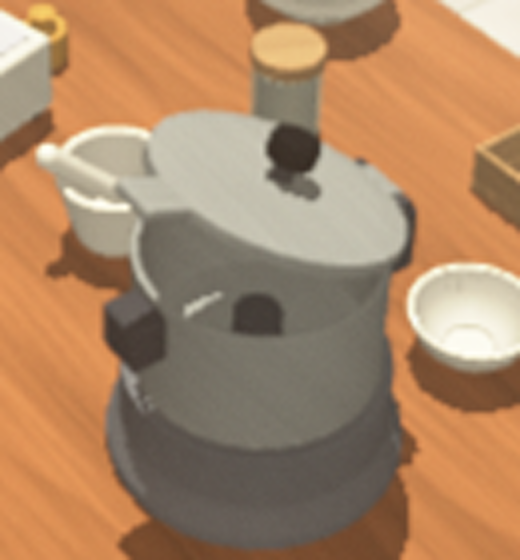

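View pics/sc.png

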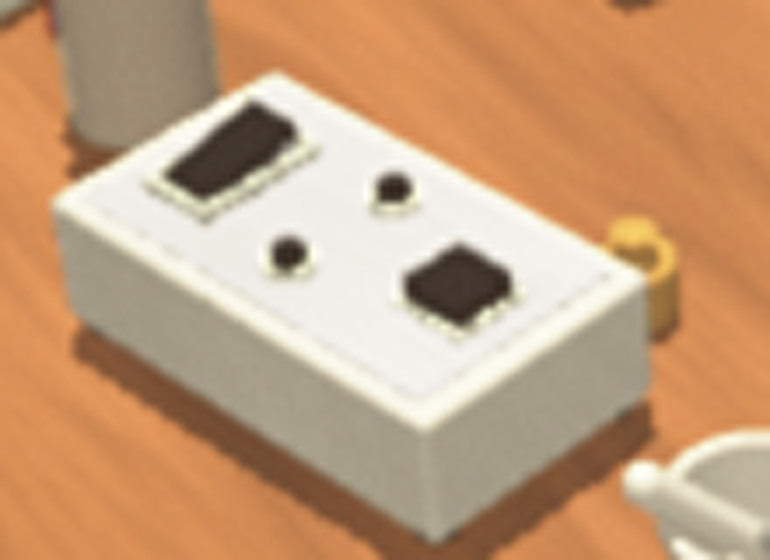

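The key spacing measures 63 mm against 64 given. The square key and rocker land where the small-key axis predicts, with yaw about 0.21. Next I'll triangulate the tab corners: (410.6,243) and (425.4,243.6) in top, (320,225.5) and (325.5,232.5) in side. I'll do the knob as well.

Run:
```python
from h import *
import pickle
D=pickle.load(open("d0.pkl","rb")); T,S=D["top"],D["side"]
h=lambda d:cv2.cvtColor(d["frame"],cv2.COLOR_RGB2HSV)
def dark(d,x,y,w,hh,t):
    m=(h(d)[y:y+hh,x:x+w,2]<t).astype(np.uint8); n,l,s,c=cv2.connectedComponentsWithStats(m); i=1+np.argmax(s[1:,4]); print(s[i]); return c[i]+[x,y]
kt=dark(T,408,188,22,22,60); ks=dark(S,352,205,22,22,65)
print("knob",kt,ks,tri(T,kt,S,ks))
a=tri(T,(410.6,243),S,(320,225.5)); b=tri(T,(425.4,243.6),S,(325.5,232.7)); print(a,b)
c=(a[0]+b[0])/2; k=tri(T,kt,S,ks)[0]; d=(k-c); print("edge mid",c,"w",np.linalg.norm(a[0]-b[0]),"horiz",np.hypot(*d[:2]),"yaw",np.arctan2(d[1],d[0]), "edge yaw",np.arctan2(*(b[0]-a[0])[:2])+0)
# lid angle from height: outer edge top: z=170+204 sin t+10 cos t
from scipy.optimize import brentq
t=brentq(lambda t:170+204*np.sin(t)+10*np.cos(t)-c[2],-.1,.7); print("theta",t)
for y in np.array([d[1]/1]):
    yaw=np.arctan2(d[1],d[0]); u=np.array([np.cos(yaw),np.sin(yaw)])
    hinge=c[:2]+u*(204*np.cos(t)-10*np.sin(t)); mc=hinge-92*u; print("hinge",hinge,"mill",mc,"shut tab",mc-98*u)
# mill foot/drum rim checks: project foot ellipse
ang=np.linspace(0,2*np.pi,90)
im=T["frame"][:,:,::-1].copy(); im2=S["frame"][:,:,::-1].copy()
for r,z in((98,0),(80,170)):
    P=np.c_[mc[0]+r*np.cos(ang),mc[1]+r*np.sin(ang),0*ang+z]
    for I,d_ in((im,T),(im2,S)): cv2.polylines(I,[np.round(proj(d_,P)*8).astype(np.int32)],True,(0,0,255),1,cv2.LINE_AA,3)
o=np.hstack([cv2.resize(im[140:270,350:470],None,fx=3,fy=3),cv2.resize(im2[190:320,290:410],None,fx=3,fy=3)]); cv2.imwrite("pics/ov.png",o)
```

```text
[  4   4  13  13 127]
[ 6  7 11 11 80]
knob [417.75590551 198.01574803] [362.95   217.5875] (array([ 546.56952543, -226.52652294,  238.34520996]), np.float64(0.8627622731105817))
(array([ 434.76959397, -205.29355114,  256.19585498]), np.float64(5.435040467231205)) (array([ 430.68743372, -237.94415819,  261.79697932]), np.float64(1.4081587056265592))
edge mid [ 432.72851384 -221.61885467  258.99641715] w 33.37811808642325 horiz 113.94674689194346 yaw -0.04308316799566527 edge yaw -3.0172124978077375
theta 0.40187291758870014
hinge [ 616.39382479 -229.53663761] mill [ 524.47919492 -225.57421224] shut tab [ 426.57013266 -221.35336781]
```

View pics/ov.png

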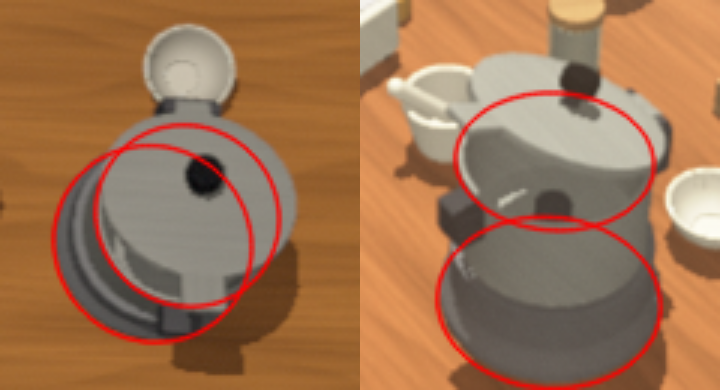

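The overlaid foot and rim rings match the mill in both views. The tab measures 33 mm wide (36 given), and the lid angle comes out at about 0.40. Now I'll close the fingers and push the lid along its arc.

```bash
cat >> h.py <<'E'
def down(a): # tool x axis at heading a (world), pointing down
    return np.array([0,np.cos(a/2),np.sin(a/2),0])
YM=-0.07; UM=np.array([np.cos(YM),np.sin(YM)]); HINGE=np.array([616.4,-229.5])
# keep measured edge mid as anchor
EDGE=np.array([432.7,-221.6]); HINGE=EDGE+UM*(204*np.cos(.4)-10*np.sin(.4))
def tab(t,r=187):
    p=HINGE-UM*(r*np.cos(t)-10*np.sin(t)); return np.array([p[0],p[1],170+r*np.sin(t)+10*np.cos(t)])
E
python3 - <<'E'
from cell import robot,eoat
from h import *
eoat.gripper_to(0); print(robot.sense()["finger_gap"])
p=tab(.4); q0=robot.sense()["qpos"]
c=[]
for a in (YM,YM+np.pi,YM-np.pi):
    s=robot.solve_ik(p+[0,0,80],down(a)); print(a,s)
    if s is not None: c.append((np.abs(s-q0).max(),a))
a=min(c)[1]; print("use",a)
robot.servo_line([161.6,603.3,330],feed=200)
robot.move_pose(p+[0,0,80],down(a)); s=robot.sense(); print(s["clock"],s["tcp_pos"],p+[0,0,80],s["force"])
E
```

```text
-0.1877521745674181
-0.07 [ 0.15781898  0.07939442  0.25892759  1.55016132 -0.02034053  1.51468454
 -1.22368869]
3.0715926535897933 [ 0.14920212  0.07926096  0.2682345   1.55051296 -0.02101917  1.51465422
  1.91861007]
-3.211592653589793 [ 0.14920212  0.07926096  0.2682345   1.55051296 -0.02101917  1.51465422
  1.91861007]
use -0.07
4.625 [ 448.85267462 -221.82006942  331.93064305] [ 448.31969037 -222.69516768  332.03183995] [ 0.71932985 -0.09588182 -1.3238895 ]
```

```bash
python3 - <<'E'
from cell import robot,eoat,cams
from h import *
p=tab(.4)
robot.servo_line(p+[0,0,30],feed=100)
hit=robot.servo_line(p+[0,0,11],feed=40,max_force=2.5); s=robot.sense(); print(hit,s["tcp_pos"],s["force"])
for n in("side","top"):
    d=cams.get_image(n)
    f=d["frame"][170:310,290:430] if n=="side" else d["frame"][150:290,350:490]
    cv2.imwrite(f"pics/{n}1.png",cv2.resize(f[:,:,::-1],None,fx=3,fy=3))
E
python3 -c "
import cv2,numpy as np
cv2.imwrite('pics/j1.png',np.hstack([cv2.imread('pics/side1.png')[:,:400],cv2.imread('pics/top1.png')[:,:400]]))"
```

```text
False [ 448.28346137 -222.65615218  262.94357523] [-0.48222411 -0.15764974  0.42920725]
```

View pics/j1.png

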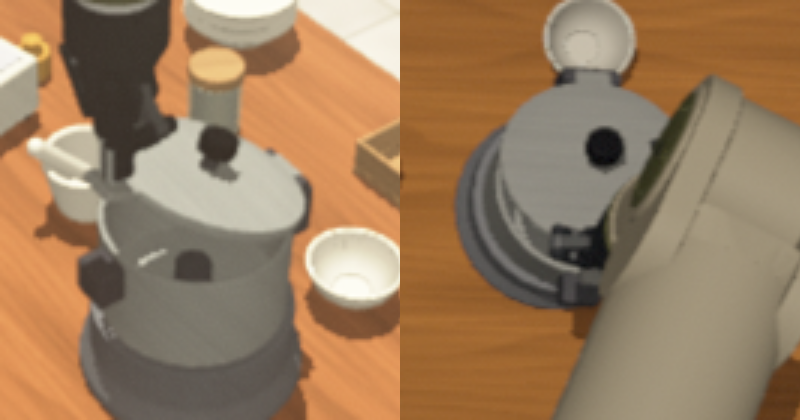

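The side view shows the fingertips standing on the tab near (115,175) in the picture. I'll follow the arc down, checking force.

Run:
```python
from cell import robot,eoat,cams
from h import *
for t in (.35,.3,.25,.2,.15,.1,.05):
    p=tab(t,188); h=robot.servo_line(p+[0,0,11],feed=40,max_force=20); s=robot.sense(); print(t,h,s["tcp_pos"].round(1),s["force"].round(1))
    if h: break
else:
    p=tab(0,188); h=robot.servo_line(p+[0,0,5],feed=25,max_force=14); s=robot.sense(); print(h,s["tcp_pos"].round(1),s["force"].round(1),s["clock"])
    robot.wait(.15)
```

```text
0.35 False [ 443.1 -222.3  254.6] [ 0.5  0.  -0.1]
0.3 False [ 439.7 -222.   245.8] [ 0.4  0.8 -0. ]
0.25 False [ 436.7 -221.8  236.8] [ 0.3  0.4 -0.1]
0.2 False [ 434.1 -221.6  227.8] [ 0.1 -0.1 -0. ]
0.15 False [ 432.  -221.5  218.6] [-0.4  0.4  1.7]
0.1 False [ 430.4 -221.3  209.4] [ 0.7 -0.4  0. ]
0.05 False [ 429.2 -221.3  200. ] [-0.5  0.3 -0.3]
True [ 429.1 -221.5  191.1] [-2.3  2.3  9.4] 9.1417
```

Run:
```python
from cell import robot,eoat,cams
from h import *
p=robot.sense()["tcp_pos"]
robot.servo_line(p+[0,0,110],feed=150); 
robot.move_pose([470,60,320],down(.21)); print(robot.sense()["clock"])
I=[]
for n in("side","top"):
    d=cams.get_image(n); f=d["frame"][170:310,290:423] if n=="side" else d["frame"][130:270,340:473]
    I.append(cv2.resize(f[:,:,::-1],None,fx=3,fy=3))
cv2.imwrite("pics/j2.png",np.hstack(I))
```

```text
11.2833
```

View pics/j2.png

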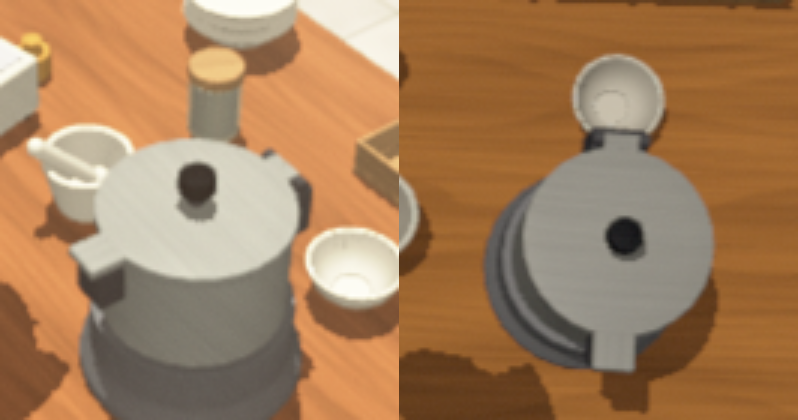

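The lid now lies flat on the drum in both views. I'll check the tab height: corners (404.3,253.3) and (418.3,253.7) in top, (314,253.3) and (323,261) in side. The arm goes to the console in the same step.

Run:
```python
from cell import robot,cams
from h import *
import pickle
D=pickle.load(open("d0.pkl","rb")); T,S=D["top"],D["side"]
print(tri(T,(404.3,253.3),S,(314,253.3)),tri(T,(418.3,253.7),S,(323,261)), tab(0,204))
# console
kf=onz(T,239,205.5,87);kn=onz(T,242.5,227.7,87);sq=onz(T,267.3,211.3,91);rk=onz(T,213.7,221.8,90)
yaw=np.arctan2(sq[0]-rk[0],-(sq[1]-rk[1])); print(yaw,"from keys",np.arctan2(*(kf-kn)[[1,0]]),"dist",np.hypot(*(sq-rk)[:2]))
yaw=.21;u=np.array([np.cos(yaw),np.sin(yaw),0]);v=np.array([-u[1],u[0],0]); o=(kf+kn+sq+rk)/4; o[2]=0
for n,p in(("kf",kf),("kn",kn),("sq",sq),("rk",rk)): print(n,((p-o)@u).round(1),((p-o)@v).round(1))
# side check of square key
m=(cv2.cvtColor(S["frame"],cv2.COLOR_RGB2HSV)[...,2]<65).astype(np.uint8); m[:150]=0;m[210:]=0;m[:,:228]=0;m[:,295:]=0
n,l,s,c=cv2.connectedComponentsWithStats(m)
for i in range(1,n):
    if s[i,4]>5: w=onz(S,*c[i],88); print(s[i,4],c[i],w.round(1),((w-o)@u).round(1),((w-o)@v).round(1))
print("origin",o)
```

```text
(array([ 416.28573275, -204.72962222,  177.82140346]), np.float64(6.032510903669697)) (array([ 416.46654903, -240.03270055,  181.27122199]), np.float64(7.052750459861123)) [ 412.75123382 -220.20130108  180.        ]
0.2255650825530254 from keys 0.21351674106871885 dist 149.75217049873615
kf 31.8 0.1
kn -31.3 -0.1
sq 0.9 -74.9
rk -1.4 74.9
9 [244.33333333 167.33333333] [509.1 324.1  88. ] 19.1 89.2
29 [242.68965517 172.62068966] [490.7 301.1  88. ] -3.7 70.6
6 [266.  176.5] [540.4 238.3  88. ] 31.8 -1.2
6 [250.83333333 186.16666667] [476.8 222.3  88. ] -33.7 -3.6
26 [275.42307692 192.03846154] [522.8 151.9  88. ] -3.3 -82.0
origin [508.95956775 232.84715613   0.        ]
```

The lid is shut: the tab top measures about 179.5 mm against 180 expected. The console points fit their nominal layout within 1.5 mm in the top view. Now the rocker.

Run:
```python
from cell import robot,cams
from h import *
O=np.array([509,232.8,0]);y=.217;u=np.array([np.cos(y),np.sin(y),0]);v=np.array([-u[1],u[0],0])
p=O+24*u+75*v
robot.move_pose(p+[0,0,170],down(y)); 
robot.servo_line(p+[0,0,120],feed=80); print(robot.sense()["force"].round(1))
h=robot.servo_line(p+[0,0,93],feed=25,max_force=12); s=robot.sense(); print(h,s["tcp_pos"].round(1),(p+[0,0,93]).round(1),s["force"].round(1),s["clock"])
robot.wait(.15); robot.servo_line(p+[0,0,170],feed=120)
robot.move_pose([470,0,320],down(.21)); print(robot.sense()["clock"])
I=[]
for n in("side","top"):
    d=cams.get_image(n); f=d["frame"][130:240,200:310] if n=="side" else d["frame"][150:260,185:295]
    I.append(cv2.resize(f[:,:,::-1],None,fx=3.6,fy=3.6,interpolation=cv2.INTER_CUBIC))
cv2.imwrite("pics/j3.png",np.hstack(I))
```

```text
[-0.6  0.4  0.5]
True [518.1 311.7  96.8] [516.3 311.2  93. ] [-1.  -0.3  6.6] 14.2167
16.4417
```

View pics/j3.png

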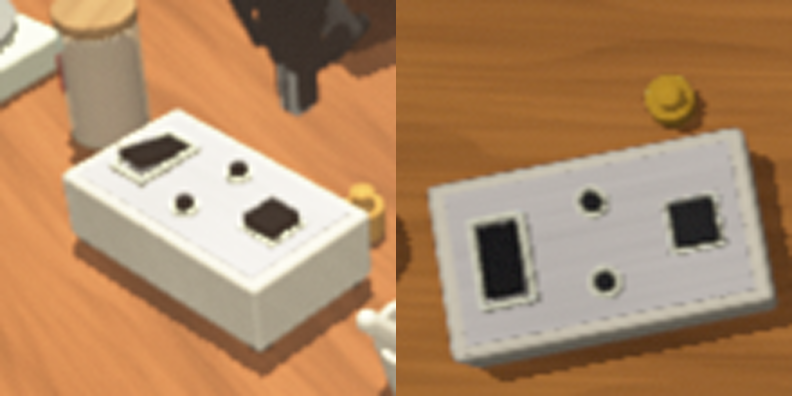

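The side view shows the rocker tipped the other way, near half raised, at (150,150) in the picture. I'll press it once more, a little harder and further out, to confirm the stop, then press the square key.

Run:
```python
from cell import robot,cams
from h import *
O=np.array([509,232.8,0]);y=.217;u=np.array([np.cos(y),np.sin(y),0]);v=np.array([-u[1],u[0],0])
p=O+27*u+75*v
robot.move_pose(p+[0,0,170],down(y)); robot.servo_line(p+[0,0,108],feed=80)
h=robot.servo_line(p+[0,0,92],feed=20,max_force=16); s=robot.sense(); print(h,s["tcp_pos"].round(1),s["force"].round(1))
robot.wait(.15); robot.servo_line(p+[0,0,170],feed=120)
p=O+0*u-75*v
robot.move_pose(p+[0,0,170],down(y)); robot.servo_line(p+[0,0,112],feed=80)
h=robot.servo_line(p+[0,0,91],feed=20,max_force=16); s=robot.sense(); print(h,s["tcp_pos"].round(1),p.round(1),s["force"].round(1),s["clock"])
robot.wait(.2); s=robot.sense();print(s["tcp_pos"].round(1),s["force"].round(1)); robot.servo_line(p+[0,0,170],feed=120)
robot.move_pose([470,0,320],down(.21)); print(robot.sense()["clock"])
I=[]
for n in("side","top"):
    d=cams.get_image(n); cv2.imwrite(f"pics/{n}4.png",d["frame"][:,:,::-1]); f=d["frame"][130:240,200:310] if n=="side" else d["frame"][150:260,185:295]
    I.append(cv2.resize(f[:,:,::-1],None,fx=3.6,fy=3.6,interpolation=cv2.INTER_CUBIC))
cv2.imwrite("pics/j4.png",np.hstack(I))
```

```text
True [519.3 311.9  96.4] [-2.2 -1.6  7.9]
True [525.2 159.6  95.1] [525.1 159.6   0. ] [-1.9 -0.7  8. ] 22.7
[525.2 159.6  95.1] [-2.2 -1.7  8.8]
24.5833
```

View pics/j4.png

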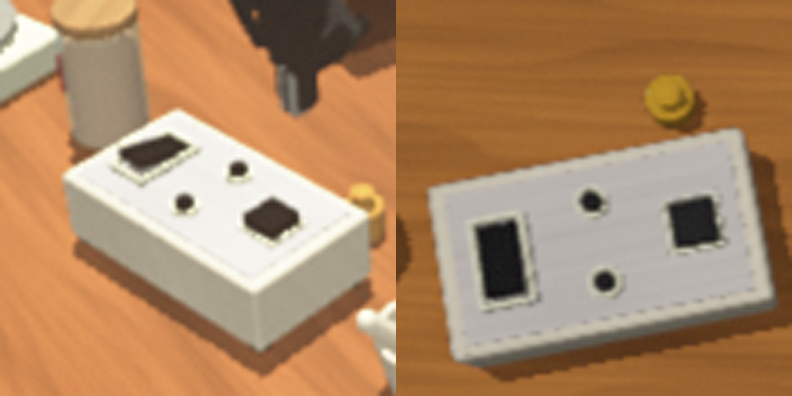

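View pics/top4.png

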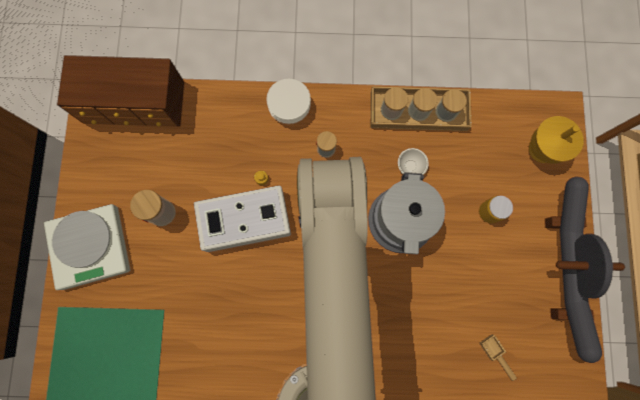

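The pressed tip reached z = 84.1, so the key went 6.9 mm in and is back up. The console and the visible things are where they started. Handing in.

Run:
```python
from cell import robot,job
print(robot.sense()["force"].round(1)); job.job_done()
```

```text
[ 0.6  0.1 -1. ]
the job is handed in; nothing more can be done
```

I did the three steps in order with closed fingertips and handed the job in after about 25 s on the clock. The hand-in gives no verdict, so the results below rest on my own checks.

- **Lid:** I pushed it down by the tab until it met its stop with the fingertips at z = 180.1 mm. Afterwards the tab top triangulated to about 178–181 mm (180 expected), though the two rays missed each other by 6–7 mm. In both views the lid lies flat on the drum.
- **Lid forces:** during the descent the sensor read almost nothing until the stop, rather than the 3 N stated. The pictures and the stop height still show the lid shut.
- **Rocker:** I tipped it over and then pressed it a second time. Both presses stopped firmly with the fingertips at about 85–86 mm, and the side view shows the near half raised.
- **Square key:** I pressed it to z = 84.1 mm, about 6.9 of its 7 mm, held it for 0.2 s and let go. It looks up again in the last pictures, judged by eye only.
- **Control box and bystanders:** by eye, the box, the small keys and the bystanders visible in the last pictures have not moved. The arm hid the mortar in the last top view, but an earlier side view showed it in place. The arm ended clear at z = 320 mm.

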